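# Twist the top filter funnel out of its nested stack and stand it on the manifold

## Task

Make the free place of the filter manifold ready. Lift the steel dust cover by its knob off the stack of blue-collared funnels and lay it flat in the enamel tray, knob up; then turn the top funnel anticlockwise while you lift it, so that its studs ride up and out of the slots of the funnel below, with the stand staying on the bench where it is. Stand that funnel upright and centred on the black seal ring of the free place, without letting it down on the bench, and leave the steel flask in front of the manifold where it stands.

Things in the scene. Friction and masses are not known exactly. Their poses are not given: they have to be found in the camera images.
- stand: Heavy loose steel stand (2.4 kg, round base 124 mm wide, 18 mm high; boss 68 mm wide up to 46 mm, black thumbscrew) with two lower funnels screwed fast in it, one nested in the other. Origin: centre of its underside on the bench, z up along the stack's axis; its yaw is the zero for the slot angles below.
- stand_rim (a point): Centre of the rim of the upper fixed funnel, 162 mm above the stand's origin. Its blue collar (62 mm wide, 55 mm bore) has three slots 120 deg apart: a level stretch about 20 deg long, where a stud is locked with only 3 mm of free lift, then, anticlockwise from above, a ramp that climbs 14 mm in 42 deg and opens straight up through the rim.
- funnel: Top funnel of the stack, to be taken: white cone with blue collar, mouth up, 100 mm tall, 90 g. Origin: centre of its foot's underside (foot 41 mm wide), z up; it starts 102 mm above the stand's origin, inside the funnel below. Its yaw minus the stand's starts at -13 to -7 deg (locked); at +37 to +56 deg it lifts straight out, at least 65 mm. A straight pull does not free it.
- funnel_collar (a point): Centre of the top funnel's blue collar, 86 mm above its foot: 62 mm wide, from 72 to 100 mm above the foot, round, to be gripped across from above at any yaw. The rim of the funnel below (62 mm wide too) starts 26 mm under this point: keep the fingertips above it.
- funnel_studs (a point): Level of the funnel's three 6 mm studs, on its axis, 40 mm above its foot. Way out: turn anticlockwise seen from above, some 55 deg in all. Until the yaw difference is 0, lift 1.7 mm; from there 0.33 mm per degree (17 mm at +46 deg, with some 2.5 mm of play up or down); then straight up.
- dust_cover: Grey steel lid lying loose on the top funnel's mouth: round flange 72 mm wide, 6 mm thick; stem 18 mm wide; round knob 22 mm wide from 20 to 33 mm above the underside; 120 g. Origin: centre of its underside, z up to the knob. Take it by the knob from above.
- tray: White enamel tray with navy rim, on the bench to the robot's left, 256 mm along its x, 197 mm along its y, rim 12 mm high, flat floor (236 x 176 mm) 2.5 mm above its underside. Origin: centre of its underside. The dust cover has to lie on the floor inside the rim.
- filter_disc: Black seal ring, 58 mm wide, 4 mm thick, with a pale 25 mm disc in the middle, fixed flat on the free one of two manifold places. Origin: centre of its underside; the funnel's foot is to stand on its top, 4 mm higher. A clamp ring surrounds it; a wing nut 38 to 75 mm from the axis, on the robot's side, rises 14 mm above the seal.
- filter_cup_a: Big conical steel filter cup, 117 mm wide at the rim, 122 mm high, clamped fast on the manifold's other place, its rim 225 mm above the bench. Origin: centre of its underside. Not to be handled.
- cone_vessel_3: Steel conical flask, 100 mm wide, 140 mm high, standing loose on the bench in front of the manifold, between its two places. Origin: centre of its underside. To be left alone.

How it is judged:
On the way, in this order (a step that is already met when the one before it is completed fails the run):
1. the dust cover lies flat in the tray, let go (x of dust_cover in the frame of tray between -0.088 and 0.088 m and y of dust_cover in the frame of tray between -0.058 and 0.058 m and z of dust_cover in the frame of tray below 0.007 m and angle between dust_cover's own z axis and vertical below 0.06 rad and contact force between the fingers and dust_cover below 0.05 N), for 0.2 s.
2. the top funnel is wholly out of the stack (z of funnel in the frame of stand above 0.168 m), for 0.1 s.
At the end, for the whole second after the job is handed in: The funnel stands at rest, upright, with its foot on the seal ring within 6 mm of its centre; the dust cover lies flat, knob up, inside the tray's rim; the stand with the other funnels stands upright within 30 mm of where it was (horizontal distance between funnel and filter_disc below 0.006 m and z of funnel in the frame of filter_disc between 0.001 and 0.007 m and angle between funnel's own z axis and vertical below 0.04 rad and linear speed of funnel below 0.02 m/s and x of dust_cover in the frame of tray between -0.088 and 0.088 m and y of dust_cover in the frame of tray between -0.058 and 0.058 m and z of dust_cover in the frame of tray below 0.007 m and angle between dust_cover's own z axis and vertical below 0.06 rad and distance of stand from where it was at the start of the episode below 0.03 m and angle between stand's own z axis and vertical below 0.03 rad); the robot touches nothing.
It fails at once if the stand with the lower funnels is lifted off the bench (6 mm) or tipped (height (world z) of stand above 0.006 m or angle between stand's own z axis and vertical above 0.15 rad).
It fails at once if the funnel is dropped or let down on the bench (height (world z) of funnel below 0.07 m).
It fails at once if the steel flask is knocked over or pushed away by more than 30 mm (distance of cone_vessel_3 from where it was at the start of the episode above 0.03 m or angle between cone_vessel_3's own z axis and vertical above 0.4 rad).
It also fails if it takes over 54 s, if anything falls off the work surface, if the arm or the gripper's body presses on something with over 40 N, if the wrist force passes 120 N, or if a joint passes its speed limit or range.

## Robot

A 6-joint arm with a two-finger parallel gripper is mounted at the origin on a cart in front of the work surface, level with it; the furniture and walls round the work are solid. World frame = base frame: x ahead of the robot, y to its left, z up, the work surface at z = 0. Lengths are in m, angles in rad, forces in N, time in s.
With the tool pointing down it reaches from about 0.275 to 0.75 m from the base axis. Payload 10.2 kg.
Tool frame: the origin (TCP) lies at the very end of the fingers, on their centre line; the grasp point (between the pads) lies 19 mm behind it; z points along the fingers, y is the direction in which the jaws open and shut (so a half turn about z gives the same grasp; the last joint's range is limited). The gripper opens to 85 mm and grips with 20 to 120 N. Pads are 22 mm wide; open, the fingers measure 114 mm over their backs; the gripper's body (76 mm by 85 mm) begins 54 mm behind the grasp point. The pads swing forward as they close: fully open they stand 13 mm farther back than shut.
Start: joints at [1.107, 0.313, 1.498, -0, 1.331, -0.223], TCP at [0.125, 0.51, 0.209] pointing down, gripper open.
Joint ranges: [-2.94, 2.94], [-0.97, 2.17], [0.19, 2.56], [-1.23, 4.37], [0.02, 3.11], [-2.88, 2.88]. Speed limits (rad/s): [2.39, 2.39, 3.01, 3.14, 3.14, 3.14].

## Interface

Orientations are given as a unit quaternion [w, x, y, z].
In Python, from cell import bot gives the robot as it stands.
- The arm moves only by the tool move_arm, never from a script. Its arguments are lists of equal length, an entry for each row: "jaw": the opening, from 0 (shut) to 1 (fully open); "travel": the shift along the tool's x, y, z each as a share of 0.04 m, from -1 to 1, a list of three; "rot": the turn, a rotation vector about the tool's x, y, z each as a share of 0.15 rad, from -1 to 1, a list of three. A call has 1 to 10 rows; each row shifts and turns the commanded pose from where the row before left it, along the tool's axes as they then stand; what a row does not reach is not made up. A row lasts 1/8 s, in which the tool goes at most 62.5 mm and 10.7 degrees, less where a joint would pass 70% of its speed; a pose out of reach is approached as far as the arm can. A call with a number of a shift or a turn outside -1 to 1 is refused whole. A call with a gripper value outside its range is refused whole. The fingers move at their own pace and stop on an object; the grip force is fixed at half the most. Time passes only in rows, so rows that do not move let the fingers close. It gives the time, the measured TCP pose, the force and the opening at its end, in the units of the state.
- bot.get_state(): the state, without advancing time (a new reading comes with each control period).
- bot.camera(name): name is "scene" or "top" or "wrist"; returns a dict with "color" (420x560x3 uint8, red, green, blue), "depth" (420x560 float32, m along the optical axis (not along the pixel's ray), 0 where there is no reading), "fov_y" (degrees; the focal length in pixels is half the picture's height over the tangent of half this angle, whatever the lens; pixels are square), "cx", "cy" (the principal point, pixels), "T" (4x4, takes a point from camera to world coordinates); the wrist camera has in their place "T_tool_cam" (4x4, takes a point from camera to tool coordinates, whose origin is the TCP and whose axes are the flange's). Camera axes: x right, y down, z forward; pixel columns grow to the right and rows downward; lengths in m; the calibration is good to about 2 mm. A picture is of the moment at which its call begins: read the wrist's pose just before it.
- bot.hand_in(): hands the job in, once; it reports no verdict.
The state is a dict: "clock": time; "joints": joint angles; "qvel": joint speeds; "effort": joint torques, N m; "tool_pos": TCP position; "eef_rot": TCP orientation; "force": force on the tool from outside, world axes, zero at the start; "wrist_torque": the same for the moment, N m; "opening": finger opening in m.
Only numpy, scipy, OpenCV 4.12 (cv2) and the standard library are available. Lean on these libraries where they do the work, as an engineer would, in place of code of your own. Each camera call takes 0.05 s, during which the arm holds its last target.

## Working session

There is one attempt and no reset: what is moved stays moved. The work goes in short steps, Python scripts to look and compute and a tool call to move; the robot and the scene stay as the last step left them, time stands still between calls to the robot, and variables do not carry over. Pictures are saved under pics/ and viewed, and the job is handed in when it is done.

Besides the shell and the picture viewer there is one more tool, called after "Call:" as name(argument=value, ...) on one line, values as JSON. move_arm: Moves the arm, as the interface text tells. Shift numbers are shares of 0.04 m and turn numbers shares of 0.15 rad, none past 1 either way. Its arguments: {"type":"object","properties":{"jaw":{"type":"array","items":{"type":"number"}},"travel":{"type":"array","items":{"type":"array","items":{"type":"number","minimum":-1,"maximum":1}}},"rot":{"type":"array","items":{"type":"array","items":{"type":"number","minimum":-1,"maximum":1}}}},"required":["jaw","travel","rot"]}

```bash
ls; mkdir -p pics; python3 - <<'E'
from cell import bot
import cv2,numpy as np
s=bot.get_state();print(s)
for n in ["scene","top","wrist"]:
    c=bot.camera(n);np.savez(f"pics/{n}0.npz",**c)
    cv2.imwrite(f"pics/{n}0.png",c["color"][:,:,::-1]);print(n,c["fov_y"],c["cx"],c["cy"],c.get("T",c.get("T_tool_cam")))
E
```

```text
pics
{'clock': 0.0, 'joints': array([ 1.10657952e+00,  3.13453596e-01,  1.49844374e+00, -2.22388742e-06,
        1.33100241e+00, -2.23387399e-01]), 'qvel': array([ 0.00037785,  0.00020206, -0.00080834, -0.00139732,  0.0005575 ,
       -0.00026717]), 'effort': array([ 1.91136336e-03, -4.12269795e+01, -2.59741724e+01, -1.22052952e-04,
        4.17128336e-03,  3.38313203e-05]), 'tool_pos': array([0.12509047, 0.50958305, 0.20873075]), 'eef_rot': array([-2.19274767e-04,  1.20123629e-01,  9.92758725e-01, -6.15668205e-04]), 'force': array([ 0.35335016,  0.35077917, -0.613359  ]), 'wrist_torque': array([0.02673551, 0.01952886, 0.01194597]), 'opening': 0.08546893758744725}
scene 53.603298419971665 283.4015409891422 213.3891143073603 [[ 0.89218748 -0.30600613  0.3322074   0.14908997]
 [-0.45162099 -0.59410541  0.66564048 -0.68388566]
 [-0.00632386 -0.74390793 -0.66825219  0.83586444]
 [ 0.          0.          0.          1.        ]]
top 43.53304681226016 284.4543012168408 214.15084212066614 [[ 0.01953762 -0.99215056  0.12351337  0.29392144]
 [-0.99979431 -0.02006014 -0.00298815  0.03273539]
 [ 0.00544239 -0.12342958 -0.99233841  1.7478653 ]
 [ 0.          0.          0.          1.        ]]
wrist 63.16463363055667 286.2442061484543 208.0794151285248 [[-1.66188849e-04 -9.44582516e-01 -3.28274037e-01  8.56479864e-02]
 [ 9.99999977e-01 -1.12149562e-04 -1.83548872e-04 -2.65786540e-04]
 [ 1.36561266e-04 -3.28274060e-01  9.44582513e-01 -1.64591340e-01]
 [ 0.00000000e+00  0.00000000e+00  0.00000000e+00  1.00000000e+00]]
```

View pics/scene0.png

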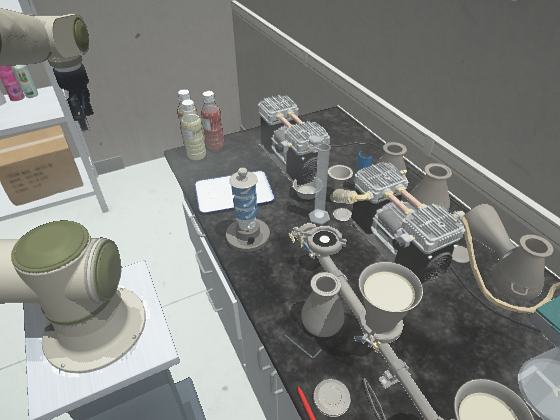

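View pics/top0.png

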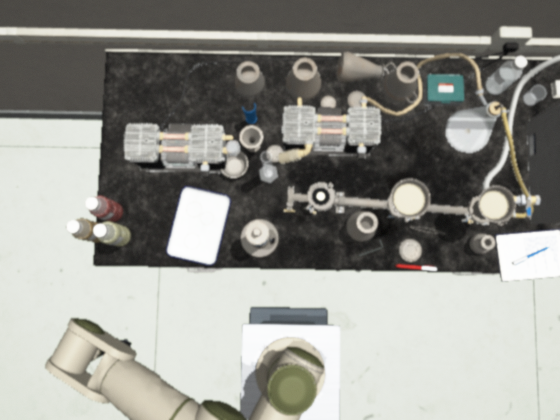

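View pics/wrist0.png

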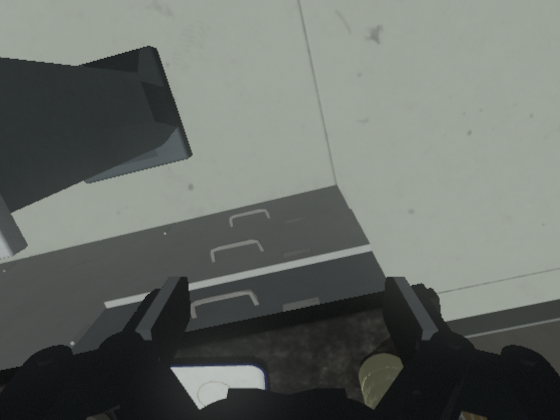

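The scene view shows the stack at about (243,205), the tray at (233,190), the free place at (323,238) and the flask at (323,303). In the top view the stack is at (259,236), the tray at (198,225), the seal at (320,196) and the flask at (362,225). I'll enlarge these areas next.

```bash
cat > h.py <<'E'
import numpy as np,cv2
def ld(n): 
    return dict(np.load(f"pics/{n}.npz"))
def f(c): return 210/np.tan(np.radians(float(c["fov_y"]))/2)
def ray(c,u,v,T=None):
    T=c["T"] if T is None else T
    d=np.array([(u-c["cx"])/f(c),(v-c["cy"])/f(c),1.]);return T[:3,3],T[:3,:3]@d
def atz(c,u,v,z,T=None):
    o,d=ray(c,u,v,T);return o+d*(z-o[2])/d[2]
def cloud(c,T=None):
    T=c["T"] if T is None else T
    v,u=np.mgrid[:420,:560];d=c["depth"]
    P=np.stack([(u-c["cx"])/f(c)*d,(v-c["cy"])/f(c)*d,d],-1)
    return P@T[:3,:3].T+T[:3,3]
def crop(n,x0,y0,x1,y1,k,out):
    c=cv2.imread(f"pics/{n}.png")[y0:y1,x0:x1]
    cv2.imwrite(f"pics/{out}.png",cv2.resize(c,None,fx=k,fy=k,interpolation=cv2.INTER_CUBIC))
E
python3 - <<'E'
from h import *
crop("top0",160,170,400,280,3.3,"t1")
crop("scene0",190,150,350,340,3,"s1")
c=ld("top0");P=cloud(c)
for u,v in [(259,230),(198,225),(320,196),(362,225),(240,255)]:print(u,v,P[v,u].round(3))
E
```

```text
259 230 [0.434 0.101 0.239]
198 225 [0.469 0.315 0.001]
320 196 [ 0.558 -0.083  0.107]
362 225 [ 0.48  -0.233 -0.001]
240 255 [0.372 0.172 0.007]
```

View pics/t1.png

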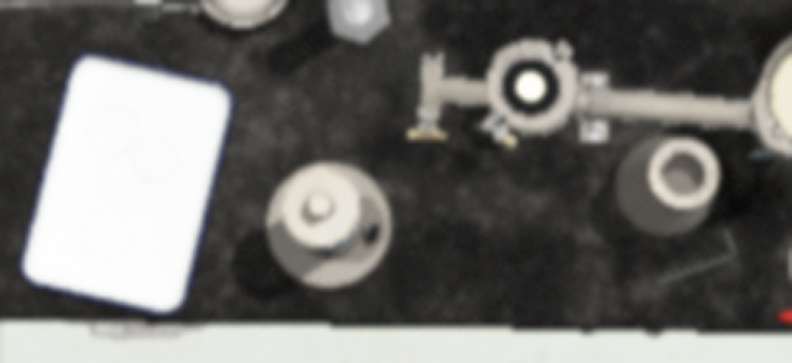

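View pics/s1.png

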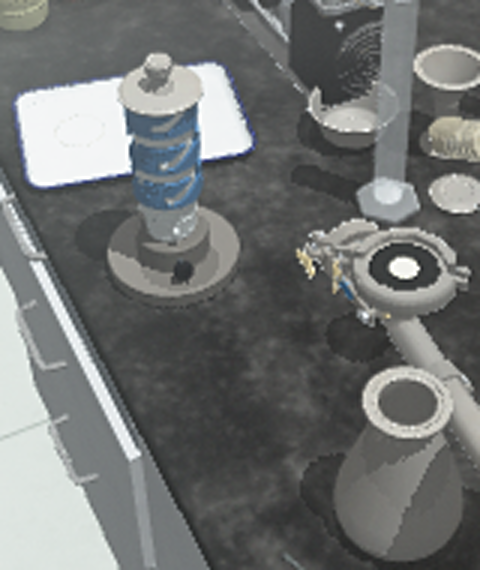

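```bash
python3 - <<'E'
from h import *
c=ld("top0");g=lambda x,y:(160+x/3.3-.35,170+y/3.3-.35)
for n,x,y,z in [("base",328,224,.018),("flange",322,206,.208),("knob",319,206,.235),("seal",531,87,.107),("tc",127,183,.01),("t1",80,53,.012),("t2",236,88,.012),("t3",180,314,.012),("t4",20,275,.012)]:
    print(n,atz(c,*g(x,y),z).round(4))
s=ld("scene0");h=lambda x,y:(190+x/3-.35,150+y/3-.35)
for n,x,y,z in [("knob",157,62,.235),("flange",161,91,.208),("seal",404,266,.107),("base",173,252,.018)]:
    print(n,atz(s,*h(x,y),z).round(4))
P=cloud(s)
for u,v in [(325,238),(316,242),(333,243)]:print(P[v,u].round(4))
Q=cloud(c)
m=(abs(Q[...,0]-.558)<.08)&(abs(Q[...,1]+.083)<.08)
print(np.percentile(Q[m][:,2],[50,80,90,95,99]))
E
```

```text
base [0.4299 0.1097 0.018 ]
flange [0.4309 0.107  0.208 ]
knob [0.4285 0.1083 0.235 ]
seal [ 0.5582 -0.0851  0.107 ]
tc [0.4678 0.3132 0.01  ]
t1 [0.599  0.3657 0.012 ]
t2 [0.5664 0.2065 0.012 ]
t3 [0.3377 0.2549 0.012 ]
t4 [0.3733 0.4158 0.012 ]
knob [0.4289 0.1018 0.235 ]
flange [0.4288 0.098  0.208 ]
seal [ 0.5594 -0.0857  0.107 ]
base [0.4277 0.1014 0.018 ]
[ 0.5622 -0.0844  0.1057]
[ 0.5346 -0.0877  0.1076]
[ 0.5713 -0.1071  0.1046]
[0.00420404 0.10581022 0.11094171 0.11433907 0.11866488]
```

Call:
move_arm(jaw=[1,1,1,1,1,1,1,1,1,1], travel=[[0,0,-1],[0,0,-1],[-0.7,-0.92,-1],[-0.7,-0.92,0],[-0.7,-0.92,0],[-0.7,-0.92,0],[-0.7,-0.92,0],[-0.7,-0.92,0],[-0.7,-0.92,0],[-0.7,-0.92,0]], rot=[[0,0,-0.8],[0,0,-0.8],[0,0,0],[0,0,0],[0,0,0],[0,0,0],[0,0,0],[0,0,0],[0,0,0],[0,0,0]])

```text
clock: 1.4
tool_pos: [0.3496, 0.2139, 0.3292]
eef_rot: [-0.0, 0.0, 1.0, 0.0]
force: [1.4, 0.0, 0.6]
opening: 0.0854
```

Call:
move_arm(jaw=[1,1,1,1], travel=[[-0.67,-0.9,0],[-0.67,-0.9,0],[-0.66,-0.9,0],[0,0,0]], rot=[[0,0,0],[0,0,0],[0,0,0],[0,0,0]])

```text
clock: 1.9
tool_pos: [0.4298, 0.1053, 0.3286]
eef_rot: [-0.001, 0.002, 1.0, -0.0]
force: [-0.5, 0.6, 0.4]
opening: 0.0859
```

```bash
cat >> h.py <<'E'
def wT(c,s):
    from scipy.spatial.transform import Rotation as R
    q=s["eef_rot"];A=np.eye(4);A[:3,:3]=R.from_quat([q[1],q[2],q[3],q[0]]).as_matrix();A[:3,3]=s["tool_pos"]
    return A@c["T_tool_cam"]
def snap(n,out):
    from cell import bot
    s=bot.get_state();c=bot.camera(n)
    if n=="wrist": c["T"]=wT(c,s)
    np.savez(f"pics/{out}.npz",**c);cv2.imwrite(f"pics/{out}.png",c["color"][:,:,::-1])
    print(s["clock"],s["tool_pos"],s["eef_rot"],s["force"],s["opening"]);return c
E
python3 - <<'E'
from h import *
snap("wrist","w1")
E
```

```text
1.9 [0.42983969 0.10531757 0.32856029] [-7.58389668e-04  2.21041482e-03  9.99997263e-01 -1.16494323e-04] [-0.50059133  0.56982815  0.44034973] 0.08589120108734291
```

View pics/w1.png

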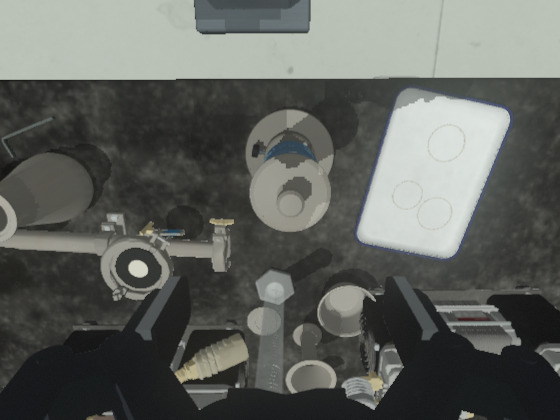

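The wrist view shows the flange at (290,191), the knob top at (291,203), the seal at (138,268) and all four tray corners.

```bash
python3 - <<'E'
from h import *
crop("w1",235,100,345,250,4,"w1a");crop("w1",90,220,190,310,6,"w1b")
c=ld("w1")
for n,x,y,z in [("flange",289.5,191,.208),("knob",290.5,203,.235),("base",290,150,.018),("seal",138,268.5,.107),("t1",402,88,.012),("t2",512,108,.012),("t3",455,259,.012),("t4",356,239,.012)]:
    print(n,atz(c,x,y,z).round(4))
P=cloud(c)
for u,v in [(291,203),(290,180),(137,268),(120,268),(430,180)]:print(P[v,u].round(4))
E
```

```text
flange [0.4274 0.108  0.208 ]
knob [0.4295 0.1086 0.235 ]
base [0.4233 0.1104 0.018 ]
seal [ 0.5586 -0.0844  0.107 ]
t1 [0.3426 0.2594 0.012 ]
t2 [0.3689 0.4109 0.012 ]
t3 [0.5967 0.3695 0.012 ]
t4 [0.5617 0.2119 0.012 ]
[0.4291 0.109  0.236 ]
[0.4178 0.1085 0.2072]
[ 0.5581 -0.0858  0.1066]
[ 0.5577 -0.1072  0.1071]
[0.4711 0.3173 0.0028]
```

View pics/w1a.png

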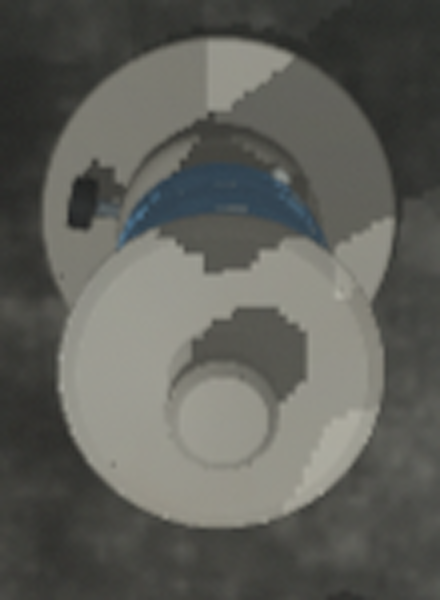

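View pics/w1b.png

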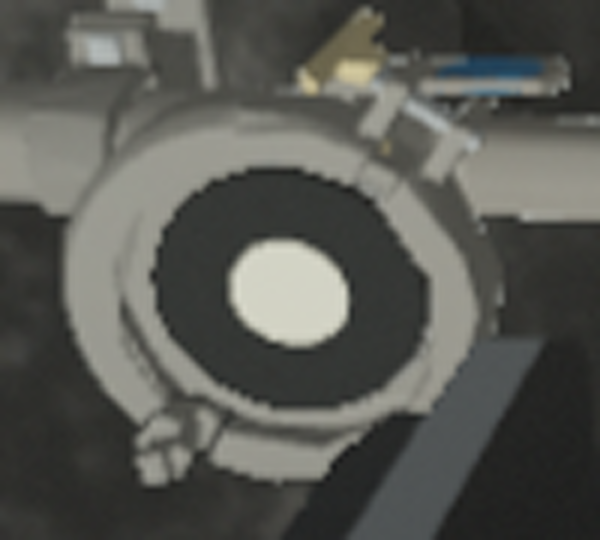

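Call:
move_arm(jaw=[1,1,1,1,0.2,0.1,0.1,0.1,0.1], travel=[[0.02,0.07,0.95],[0,0,0.95],[0,0,0.95],[0,0,0],[0,0,0],[0,0,0],[0,0,0],[0,0,0],[0,0,0]], rot=[[0,0,0],[0,0,0],[0,0,0],[0,0,0],[0,0,0],[0,0,0],[0,0,0],[0,0,0],[0,0,0]])

```text
clock: 3.08
tool_pos: [0.4281, 0.11, 0.2154]
eef_rot: [0.0, 0.0, 1.0, 0.0]
force: [0.2, -0.2, -0.8]
opening: 0.0088
```

```bash
python3 - <<'E'
from h import *
snap("scene","s2");crop("s2",180,100,340,280,3,"s2a")
snap("wrist","w2")
E
```

```text
3.075 [0.42812056 0.11000189 0.21540419] [5.62630615e-05 4.24734044e-04 9.99999908e-01 9.86502929e-07] [ 0.23792912 -0.24691965 -0.7693665 ] 0.008849351888821631
3.125 [0.42810805 0.11001339 0.21537053] [3.01471718e-05 4.33240227e-04 9.99999906e-01 1.43801400e-05] [0.87541187 0.27662169 0.14551458] 0.008586378439547841
```

View pics/s2a.png

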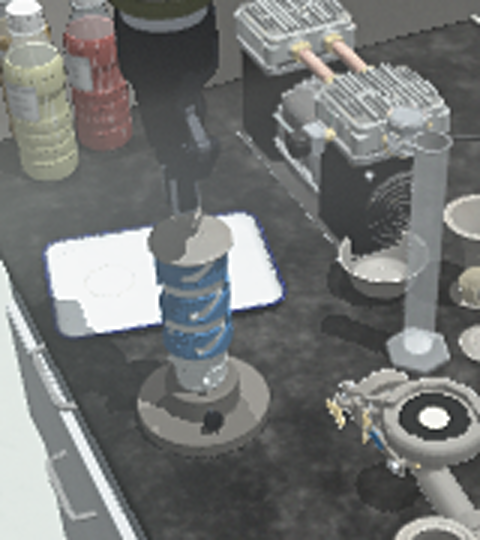

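View pics/w2.png

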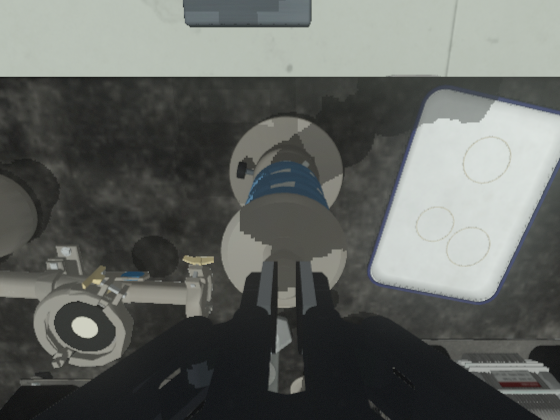

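```bash
python3 - <<'E'
from h import *
crop("w2",210,180,360,330,4,"w2a")
c=ld("w2");P=cloud(c)
for v in range(230,320,6):print(v,[tuple((P[v,u]*1000).round(0).astype(int)) for u in (262,268,276,286,296,304,310)])
E
```

```text
230 [(np.int64(416), np.int64(97), np.int64(206)), (np.int64(416), np.int64(100), np.int64(206)), (np.int64(415), np.int64(104), np.int64(207)), (np.int64(415), np.int64(110), np.int64(208)), (np.int64(415), np.int64(115), np.int64(207)), (np.int64(415), np.int64(120), np.int64(207)), (np.int64(415), np.int64(123), np.int64(207))]
236 [(np.int64(419), np.int64(97), np.int64(206)), (np.int64(419), np.int64(100), np.int64(207)), (np.int64(419), np.int64(104), np.int64(207)), (np.int64(418), np.int64(110), np.int64(208)), (np.int64(419), np.int64(115), np.int64(207)), (np.int64(419), np.int64(120), np.int64(207)), (np.int64(419), np.int64(123), np.int64(207))]
242 [(np.int64(423), np.int64(96), np.int64(206)), (np.int64(422), np.int64(100), np.int64(207)), (np.int64(422), np.int64(104), np.int64(208)), (np.int64(421), np.int64(110), np.int64(209)), (np.int64(422), np.int64(115), np.int64(208)), (np.int64(423), np.int64(120), np.int64(206)), (np.int64(423), np.int64(123), np.int64(206))]
248 [(np.int64(426), np.int64(96), np.int64(207)), (np.int64(426), np.int64(100), np.int64(208)), (np
[... 3198 characters left out ...]
416), np.int64(119), np.int64(272))]
308 [(np.int64(415), np.int64(101), np.int64(278)), (np.int64(417), np.int64(103), np.int64(275)), (np.int64(427), np.int64(106), np.int64(262)), (np.int64(612), np.int64(109), np.int64(2)), (np.int64(435), np.int64(114), np.int64(251)), (np.int64(418), np.int64(116), np.int64(274)), (np.int64(415), np.int64(118), np.int64(278))]
314 [(np.int64(415), np.int64(102), np.int64(281)), (np.int64(416), np.int64(104), np.int64(280)), (np.int64(429), np.int64(106), np.int64(263)), (np.int64(623), np.int64(109), np.int64(0)), (np.int64(437), np.int64(114), np.int64(252)), (np.int64(420), np.int64(116), np.int64(275)), (np.int64(416), np.int64(118), np.int64(281))]
```

View pics/w2a.png

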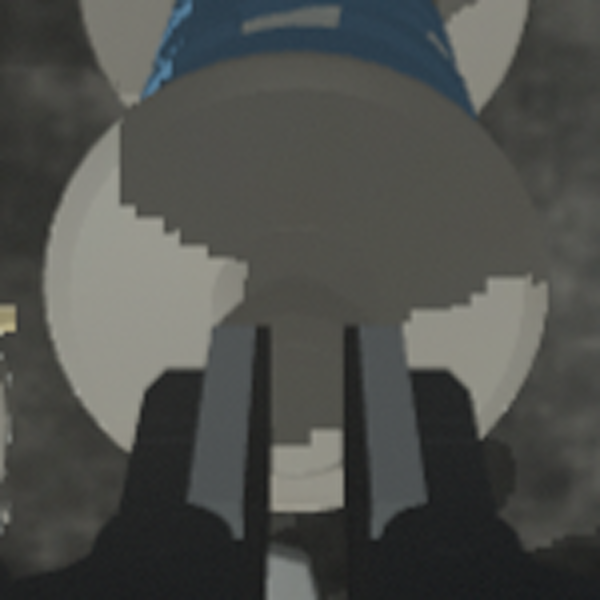

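```bash
python3 - <<'E'
from h import *
for n in ("w1","w2"):
    c=ld(n);P=cloud(c,c["T_tool_cam"]);d=c["depth"]
    m=(P[...,2]<.03)&(d>0)&(abs(P[...,0])<.03)
    print(n,"max tool z",np.percentile(P[m][:,2],[90,99,99.9,100]))
    m&=(P[...,2]>-.06)
    Q=P[m]; 
    for lo in np.arange(-.06,.03,.01):
        k=(Q[:,2]>lo)&(Q[:,2]<=lo+.01)
        if k.any():print(lo.round(2),k.sum(),Q[k].min(0).round(3),Q[k].max(0).round(3))
s=ld("s2");P=cloud(s);crop("s2",225,110,275,200,8,"s2b")
for v in range(140,186,3):print(v,(P[v,241]*1000).round(),(P[v,245]*1000).round())
E
```

```text
w1 max tool z [-0.05969    -0.04019827 -0.03584473 -0.03381571]
-0.06 1886 [-0.011 -0.057 -0.06 ] [ 0.013  0.057 -0.05 ]
-0.05 1418 [-0.011 -0.057 -0.05 ] [ 0.013  0.056 -0.04 ]
-0.04 340 [-0.01  -0.049 -0.04 ] [ 0.012  0.049 -0.034]
w2 max tool z [0.00855152 0.01037337 0.02733892 0.02980193]
-0.06 1298 [-0.011 -0.018 -0.06 ] [ 0.013  0.018 -0.05 ]
-0.05 957 [-0.01  -0.018 -0.05 ] [ 0.013  0.018 -0.04 ]
-0.04 781 [-0.011 -0.018 -0.04 ] [ 0.013  0.018 -0.03 ]
-0.03 334 [-0.011 -0.016 -0.03 ] [ 0.013  0.016 -0.02 ]
-0.02 789 [-0.015 -0.011 -0.02 ] [ 0.009  0.008 -0.01 ]
-0.01 37 [ 0.004 -0.01  -0.01 ] [ 0.009  0.007 -0.008]
0.0 7008 [-0.03  -0.037  0.   ] [0.03  0.034 0.01 ]
0.01 697 [-0.028 -0.038  0.01 ] [0.03  0.034 0.013]
0.02 49 [ 0.025 -0.015  0.026] [0.029 0.013 0.03 ]
140 [421.  68. 342.] [429.  65. 341.]
143 [422.  73. 331.] [428.  63. 335.]
146 [425.  84. 316.] [425.  56. 332.]
149 [417.  61. 324.] [421.  47. 331.]
152 [417.  63. 315.] [421.  49. 322.]
155 [416.  62. 308.] [424.  58. 308.]
158 [415.  62. 300.] [429.  73. 289.]
161 [419.  76. 282.] [437.  97. 263.]
164 [425.  93. 261.] [434.  91. 259.]
167 [423.  91. 253.] [433.  90. 251.]
170 [424.  94. 243.] [436. 100. 235.]
173 [425.  99. 230.] [435.  98. 228.]
176 [424.  99. 221.] [436. 104. 214.]
179 [425. 102. 210.] [435. 101. 207.]
182 [422.  97. 205.] [430.  91. 206.]
185 [417.  86. 204.] [426.  81. 205.]
```

View pics/s2b.png

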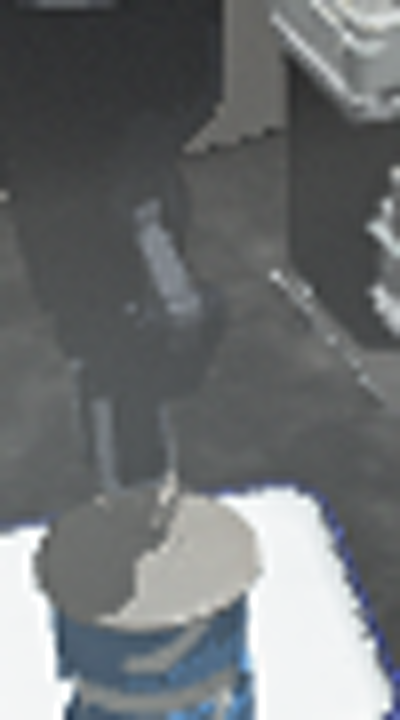

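The opening reads 9 mm and the knob top, at z = 0.235, shows between and below the fingertips. So the fingertips really end 22 to 34 mm behind the reported TCP, and this grip missed the knob. I'll open again, go lower and watch the force.

Call:
move_arm(jaw=[1,1,1,1,1,1,1], travel=[[0,0,0],[0,0,0],[0,0,0],[0,0,0],[-0.03,0,0.25],[0,0,0.25],[0,0,0]], rot=[[0,0,0],[0,0,0],[0,0,0],[0,0,0],[0,0,0],[0,0,0],[0,0,0]])

```text
clock: 4.05
tool_pos: [0.4288, 0.11, 0.1942]
eef_rot: [-0.001, 0.0, 1.0, 0.0]
force: [-0.3, -0.3, 0.9]
opening: 0.0855
```

```bash
python3 - <<'E'
from h import *
snap("wrist","w3")
E
```

```text
4.05 [0.42875562 0.1100065  0.19423984] [-1.10810556e-03  4.12828765e-04  9.99999301e-01  6.49245093e-06] [-0.2597217  -0.28824358  0.85916718] 0.08548128988330896
```

View pics/w3.png

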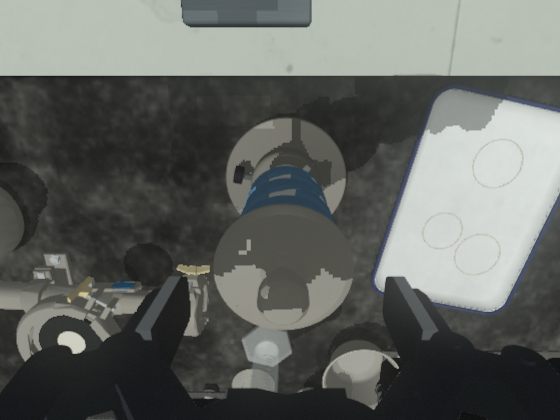

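Call:
move_arm(jaw=[1,0.1,0.1,0.1,0.1,0.1], travel=[[-0.02,0,0.1],[0,0,0],[0,0,0],[0,0,0],[0,0,0],[0,0,0]], rot=[[0,0,0],[0,0,0],[0,0,0],[0,0,0],[0,0,0],[0,0,0]])

```text
clock: 4.85
tool_pos: [0.4303, 0.1099, 0.1915]
eef_rot: [0.0, 0.0, 1.0, -0.0]
force: [0.1, 0.5, 1.5]
opening: 0.0196
```

Call:
move_arm(jaw=[0.1,0.1,0.1,0.1], travel=[[0,0,-0.3],[0,0,-0.7],[0,0,-0.5],[0,0,0]], rot=[[0,0,0],[0,0,0],[0,0,0],[0,0,0]])

```text
clock: 5.35
tool_pos: [0.4306, 0.1101, 0.2526]
eef_rot: [0.001, 0.0, 1.0, 0.0]
force: [-1.1, 0.3, -0.7]
opening: 0.0195
```

```bash
python3 - <<'E'
from h import *
snap("wrist","w4");snap("scene","s4");crop("s4",180,100,340,280,3,"s4a")
E
```

```text
5.35 [0.43061106 0.11006283 0.2526243 ] [1.40539309e-03 3.59507057e-04 9.99998948e-01 9.43557431e-06] [-1.12337827  0.31910297 -0.69105484] 0.019476035493144087
5.4 [0.43010183 0.11007327 0.2514409 ] [3.20751541e-04 3.66996065e-04 9.99999881e-01 2.67806518e-05] [-0.50536327  0.29920039 -0.54781882] 0.019302336321064477
```

View pics/w4.png

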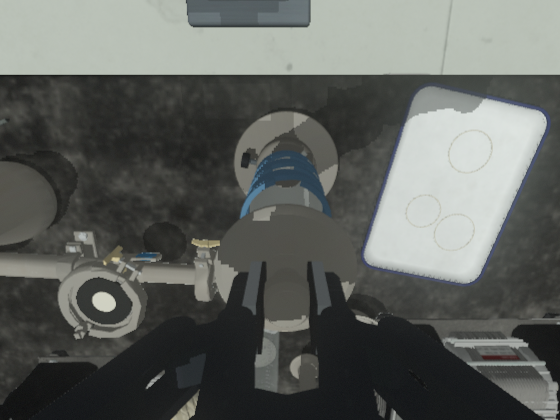

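View pics/s4a.png

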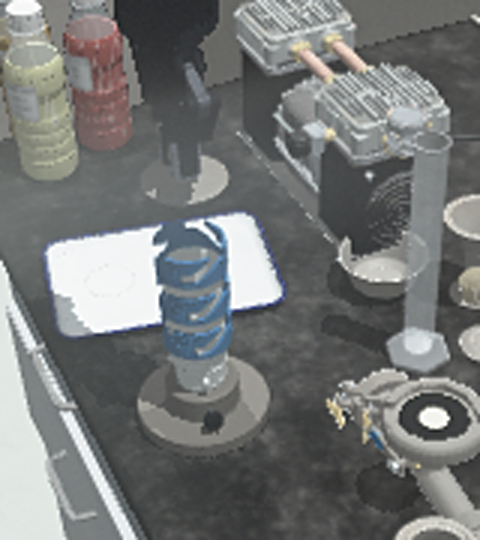

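Call:
move_arm(jaw=[0.1,0.1,0.1,0.1,0.1,0.1,0.1,0.1,0.1,0.1], travel=[[-0.18,1,0],[-0.18,1,0],[-0.18,1,0],[-0.18,1,0],[-0.18,1,1],[0,0,1],[0,0,1],[0,0,1],[0,0,1],[0,0,0]], rot=[[0,0,0],[0,0,0],[0,0,0],[0,0,0],[0,0,0],[0,0,0],[0,0,0],[0,0,0],[0,0,0],[0,0,0]])

```text
clock: 6.7
tool_pos: [0.4641, 0.3091, 0.0482]
eef_rot: [-0.003, 0.0, 1.0, -0.001]
force: [-0.5, -0.1, -0.8]
opening: 0.0192
```

```bash
python3 - <<'E'
from h import *
c=snap("wrist","w5");snap("scene","s5");crop("s5",180,100,340,280,3,"s5a")
P=cloud(c);np.save("pics/P5.npy",P)
E
```

```text
6.7 [0.46409825 0.30908504 0.04824911] [-3.42359869e-03  4.38176787e-04  9.99993112e-01 -1.36514327e-03] [-0.48970214 -0.13604813 -0.7765183 ] 0.019234219649912395
6.75 [0.46561158 0.30972631 0.05061578] [-1.28665458e-03  4.05542701e-04  9.99998964e-01 -5.01508622e-04] [ 0.42168734 -0.62339146 -0.98436566] 0.019108794268468312
```

View pics/w5.png

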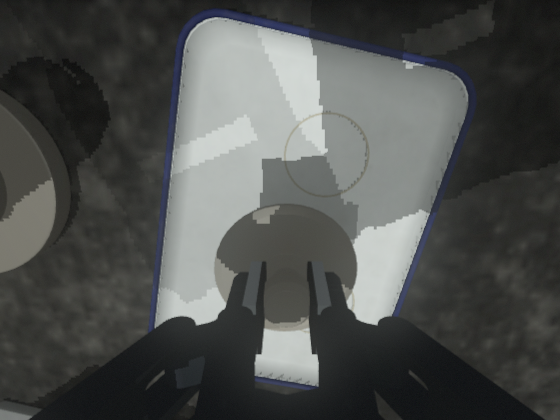

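View pics/s5a.png

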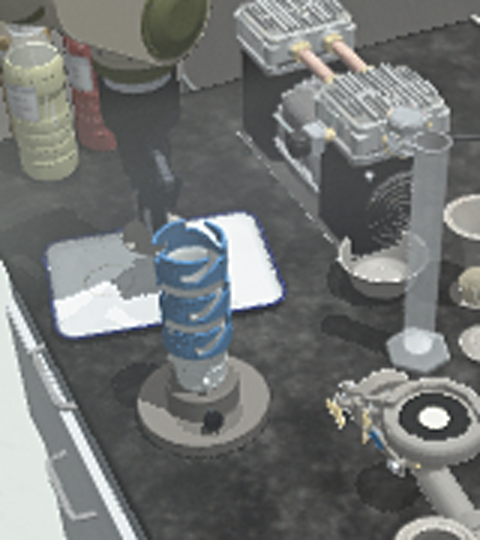

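```bash
python3 - <<'E'
from h import *
c=ld("w5");P=cloud(c)
m=np.zeros((420,560),bool)
cv2.circle(mm:=np.zeros((420,560),np.uint8),(286,255),50,1,-1);m=(mm>0);m[255:]=0
Q=P[m];A=np.c_[Q[:,:2]-[.4656,.3097],np.ones(len(Q))]
k=np.linalg.lstsq(A,Q[:,2],rcond=None)[0];print(k,np.std(A@k-Q[:,2]))
print(P[100,400],P[60,230])
E
```

```text
[-0.56513665 -0.01203022  0.05135762] 0.007926828070312808
[0.38408992 0.37617034 0.00156336] [0.36218484 0.27680885 0.00130995]
```

```bash
python3 - <<'E'
from h import *
c=ld("w5");P=cloud(c)
for v in range(206,262,4):print(v,[tuple((P[v,u]*1000).round(1)) for u in (250,286,320)])
E
```

```text
206 [(np.float64(450.2), np.float64(285.2), np.float64(1.4)), (np.float64(430.0), np.float64(309.0), np.float64(61.9)), (np.float64(450.3), np.float64(331.0), np.float64(1.1))]
210 [(np.float64(452.4), np.float64(285.2), np.float64(2.9)), (np.float64(431.7), np.float64(309.0), np.float64(62.6)), (np.float64(452.7), np.float64(331.0), np.float64(2.0))]
214 [(np.float64(433.7), np.float64(292.1), np.float64(62.8)), (np.float64(433.7), np.float64(309.0), np.float64(62.7)), (np.float64(433.8), np.float64(324.9), np.float64(62.5))]
218 [(np.float64(435.6), np.float64(292.0), np.float64(62.9)), (np.float64(435.2), np.float64(309.0), np.float64(63.9)), (np.float64(435.9), np.float64(325.0), np.float64(62.3))]
222 [(np.float64(437.3), np.float64(292.1), np.float64(63.7)), (np.float64(437.6), np.float64(309.0), np.float64(63.0)), (np.float64(437.3), np.float64(324.9), np.float64(63.9))]
226 [(np.float64(439.3), np.float64(292.0), np.float64(63.7)), (np.float64(439.3), np.float64(309.0), np.float64(63.8)), (np.float64(439.3), np.float64(325.0), np.float64(63.7))]
230 [(np.float64(441.4), np.fl
[... 701 characters left out ...]
4(449.4), np.float64(291.7), np.float64(64.4)), (np.float64(449.5), np.float64(308.9), np.float64(64.1)), (np.float64(450.3), np.float64(325.4), np.float64(62.5))]
250 [(np.float64(451.4), np.float64(291.6), np.float64(64.5)), (np.float64(451.6), np.float64(308.9), np.float64(64.0)), (np.float64(451.8), np.float64(325.4), np.float64(63.8))]
254 [(np.float64(454.1), np.float64(291.4), np.float64(63.4)), (np.float64(453.7), np.float64(308.9), np.float64(64.1)), (np.float64(454.1), np.float64(325.5), np.float64(63.4))]
258 [(np.float64(456.0), np.float64(291.4), np.float64(63.9)), (np.float64(455.4), np.float64(308.9), np.float64(65.2)), (np.float64(456.3), np.float64(325.5), np.float64(63.4))]
```

Call:
move_arm(jaw=[0.1,0.1,0.1,0.1], travel=[[0,0,0.7],[0,0,0.5],[0,0,0.15],[0,0,0]], rot=[[0,0,0],[0,0,0],[0,0,0],[0,0,0]])

```text
clock: 7.3
tool_pos: [0.4669, 0.3103, -0.0015]
eef_rot: [0.001, 0.0, 1.0, 0.0]
force: [0.4, -0.2, -0.5]
opening: 0.0194
```

Call:
move_arm(jaw=[0.1,0.1,0.1], travel=[[0,0,0.09],[0,0,0.04],[0,0,0]], rot=[[0,0,0],[0,0,0],[0,0,0]])

```text
clock: 7.68
tool_pos: [0.4665, 0.31, -0.0075]
eef_rot: [0.0, 0.0, 1.0, 0.0]
force: [-0.4, -0.4, 0.7]
opening: 0.0189
```

Call:
move_arm(jaw=[0.1,0.1], travel=[[0,0,0.03],[0,0,0]], rot=[[0,0,0],[0,0,0]])

```text
clock: 7.92
tool_pos: [0.4664, 0.3098, -0.008]
eef_rot: [0.0, 0.0, 1.0, -0.0]
force: [-3.6, -4.7, 11.6]
opening: 0.019
```

Call:
move_arm(jaw=[0.3,0.6,1,1,1,1], travel=[[0,0,-0.02],[0,0,0],[0,0,0],[0,0,0],[0,0,-0.5],[0,0,-1]], rot=[[0,0,0],[0,0,0],[0,0,0],[0,0,0],[0,0,0],[0,0,0]])

```text
clock: 8.68
tool_pos: [0.4654, 0.3096, 0.0512]
eef_rot: [-0.002, 0.0, 1.0, -0.001]
force: [0.2, 0.4, -0.2]
opening: 0.0852
```

```bash
python3 - <<'E'
from h import *
c=snap("wrist","w6");P=cloud(c)
for v in range(170,300,10):print(v,[tuple((P[v,u]*1000).round(0).astype(int)) for u in (270,286,300)])
E
```

```text
8.675 [0.46535853 0.3096076  0.05116006] [-1.56739634e-03  4.25297452e-04  9.99998498e-01 -6.05509310e-04] [ 0.19070967  0.39152175 -0.20353255] 0.08520048235077725
170 [(np.int64(428), np.int64(299), np.int64(2)), (np.int64(428), np.int64(309), np.int64(1)), (np.int64(429), np.int64(318), np.int64(0))]
180 [(np.int64(434), np.int64(299), np.int64(5)), (np.int64(434), np.int64(309), np.int64(5)), (np.int64(433), np.int64(318), np.int64(7))]
190 [(np.int64(440), np.int64(299), np.int64(7)), (np.int64(440), np.int64(309), np.int64(8)), (np.int64(440), np.int64(318), np.int64(6))]
200 [(np.int64(447), np.int64(299), np.int64(6)), (np.int64(447), np.int64(309), np.int64(7)), (np.int64(446), np.int64(318), np.int64(8))]
210 [(np.int64(453), np.int64(299), np.int64(8)), (np.int64(453), np.int64(309), np.int64(8)), (np.int64(453), np.int64(318), np.int64(7))]
220 [(np.int64(460), np.int64(299), np.int64(8)), (np.int64(459), np.int64(309), np.int64(10)), (np.int64(460), np.int64(318), np.int64(8))]
230 [(np.int64(467), np.int64(299), np.int64(8)), (np.int64(457), np.int64(309), np.int64(33))
[... 194 characters left out ...]
 [(np.int64(469), np.int64(300), np.int64(34)), (np.int64(469), np.int64(309), np.int64(35)), (np.int64(468), np.int64(318), np.int64(35))]
260 [(np.int64(489), np.int64(298), np.int64(7)), (np.int64(475), np.int64(309), np.int64(35)), (np.int64(489), np.int64(319), np.int64(8))]
270 [(np.int64(497), np.int64(298), np.int64(8)), (np.int64(497), np.int64(309), np.int64(8)), (np.int64(497), np.int64(319), np.int64(7))]
280 [(np.int64(509), np.int64(298), np.int64(1)), (np.int64(509), np.int64(309), np.int64(1)), (np.int64(509), np.int64(319), np.int64(1))]
290 [(np.int64(517), np.int64(298), np.int64(1)), (np.int64(517), np.int64(309), np.int64(1)), (np.int64(517), np.int64(319), np.int64(2))]
```

View pics/w6.png

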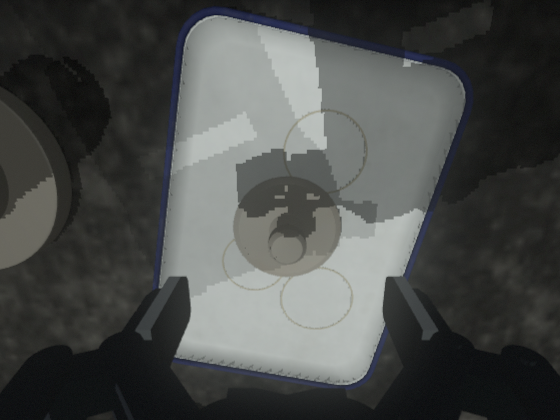

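Call:
move_arm(jaw=[1,1,1,1,1,1,1], travel=[[0,0,-1],[0,0,-1],[0,0,-1],[0,0,-1],[0,0,-1],[0,0,-0.9],[0,0,0]], rot=[[0,0,1],[0,0,1],[0,0,1],[0,0,1],[0,0,1],[0,0,1],[0,0,1]])

```text
clock: 9.6
tool_pos: [0.467, 0.3104, 0.2905]
eef_rot: [0.002, 0.504, 0.864, 0.002]
force: [0.7, -0.3, -0.3]
opening: 0.0851
```

Call:
move_arm(jaw=[1,1,1,1,1], travel=[[-0.98,-0.82,0],[-0.98,-0.82,0],[-0.98,-0.82,0],[-0.98,-0.82,0],[0,0,0]], rot=[[0,0,0],[0,0,0],[0,0,0],[0,0,0],[0,0,0]])

```text
clock: 10.22
tool_pos: [0.4301, 0.1065, 0.2879]
eef_rot: [0.0, 0.503, 0.864, 0.0]
force: [-0.3, 0.0, 0.1]
opening: 0.0854
```

```bash
python3 - <<'E'
from h import *
c=snap("wrist","w7");P=cloud(c)
from cell import bot;print(bot.get_state()["joints"])
m=(P[...,2]>.193)&(P[...,2]<.21)&(abs(P[...,0]-.43)<.06)&(abs(P[...,1]-.11)<.06)
Q=P[m];print(len(Q),Q.min(0),Q.max(0));print(cv2.minEnclosingCircle((Q[:,:2]*1000).astype(np.float32)))
E
```

```text
10.225 [0.43012791 0.10650854 0.28790786] [3.60415284e-04 5.03359208e-01 8.64077182e-01 2.34689587e-05] [-0.32160173  0.01620631  0.06635475] 0.08540277158963219
[-1.96660895e-02  8.07634049e-02  1.57755528e+00  2.33861285e-04
  1.48267620e+00 -5.37148061e-01]
1205 [0.39961245 0.07827281 0.19301399] [0.46157033 0.14057605 0.2041172 ]
((430.37884521484375, 109.50884246826172), 31.360525131225586)
```

View pics/w7.png

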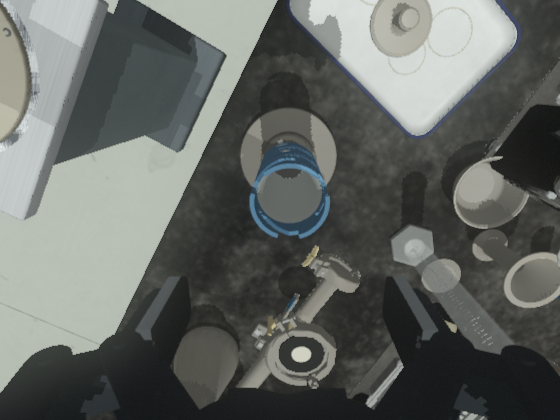

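Call:
move_arm(jaw=[1,1,1,1,1], travel=[[0.06,0.04,0.6],[0,0,1],[0,0,1],[0,0,0.9],[0,0,0]], rot=[[0,0,0],[0,0,0],[0,0,0],[0,0,0],[0,0,0]])

```text
clock: 10.9
tool_pos: [0.4293, 0.1126, 0.1461]
eef_rot: [-0.002, 0.501, 0.865, -0.001]
force: [0.1, -0.7, 0.5]
opening: 0.0853
```

```bash
python3 - <<'E'
from h import *
c=snap("wrist","w8");snap("scene","s8");crop("s8",200,130,300,260,5,"s8a")
P=cloud(c)
for v in range(270,330,8):print(v,[tuple((P[v,u]*1000).round(0).astype(int)) for u in (178,184,388,394)])
E
```

```text
10.9 [0.42934497 0.11256209 0.14606071] [-0.00211144  0.50096877  0.86546211 -0.00108358] [ 0.11788444 -0.67579974  0.50608066] 0.08528486277567765
10.95 [0.43051851 0.11238972 0.14784277] [-5.06644028e-04  5.01042757e-01  8.65422356e-01 -2.12103391e-04] [ 0.20975245 -0.2485878   0.32387308] 0.08524985595479657
270 [(np.int64(376), np.int64(-21), np.int64(0)), (np.int64(382), np.int64(-18), np.int64(1)), (np.int64(563), np.int64(86), np.int64(0)), (np.int64(568), np.int64(89), np.int64(0))]
278 [(np.int64(384), np.int64(99), np.int64(186)), (np.int64(386), np.int64(101), np.int64(186)), (np.int64(460), np.int64(142), np.int64(185)), (np.int64(462), np.int64(144), np.int64(186))]
286 [(np.int64(386), np.int64(100), np.int64(193)), (np.int64(388), np.int64(97), np.int64(187)), (np.int64(462), np.int64(140), np.int64(186)), (np.int64(460), np.int64(143), np.int64(193))]
294 [(np.int64(387), np.int64(99), np.int64(195)), (np.int64(390), np.int64(95), np.int64(188)), (np.int64(464), np.int64(137), np.int64(187)), (np.int64(462), np.int64(141), np.int64(193))]
302 [(np.int64(389), np.int64(96), np.int64(196)), (np.int64(391), np.int64(92), np.int64(189)), (np.int64(465), np.int64(134), np.int64(189)), (np.int64(463), np.int64(138), np.int64(195))]
310 [(np.int64(390), np.int64(94), np.int64(198)), (np.int64(393), np.int64(89), np.int64(190)), (np.int64(467), np.int64(131), np.int64(188)), (np.int64(465), np.int64(135), np.int64(195))]
318 [(np.int64(392), np.int64(90), np.int64(197)), (np.int64(394), np.int64(88), np.int64(192)), (np.int64(469), np.int64(128), np.int64(189)), (np.int64(467), np.int64(133), np.int64(196))]
326 [(np.int64(393), np.int64(88), np.int64(199)), (np.int64(396), np.int64(83), np.int64(192)), (np.int64(470), np.int64(126), np.int64(192)), (np.int64(468), np.int64(130), np.int64(198))]
```

View pics/w8.png

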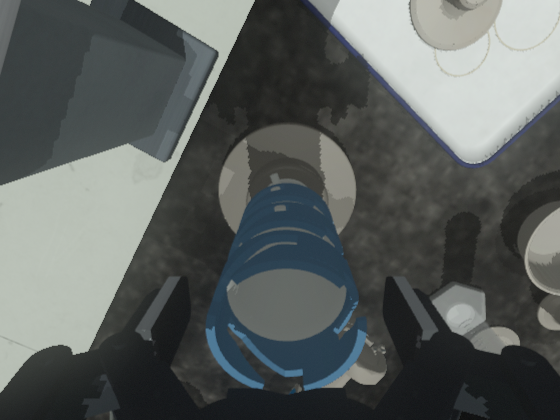

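View pics/s8a.png

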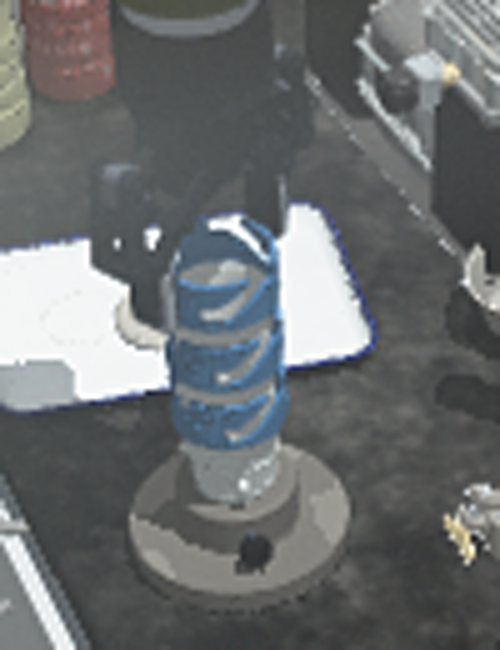

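Call:
move_arm(jaw=[1,1,0.5,0.5,0.5,0.5,0.5], travel=[[-0.06,-0.04,0.22],[0,0,0],[0,0,0],[0,0,0],[0,0,0],[0,0,0],[0,0,0]], rot=[[0,0,0],[0,0,0],[0,0,0],[0,0,0],[0,0,0],[0,0,0],[0,0,0]])

```text
clock: 11.88
tool_pos: [0.4305, 0.1086, 0.1396]
eef_rot: [0.0, 0.502, 0.865, 0.0]
force: [-0.9, -0.7, 5.4]
opening: 0.0619
```

```bash
python3 - <<'E'
from h import *
c=snap("wrist","w9");snap("scene","s9");crop("s9",200,130,300,260,5,"s9a")
from cell import bot;s=bot.get_state();print(s["wrist_torque"],s["force"])
P=cloud(c,c["T_tool_cam"]);m=(P[...,2]<-.02)&(P[...,2]>-.06)&(abs(P[...,0])<.03)&(abs(P[...,1])>.028)
print(np.percentile(P[m][:,2],[95,99,100]))
E
```

```text
11.875 [0.43050732 0.10860371 0.13963697] [4.24091664e-04 5.01520555e-01 8.65145624e-01 5.51210014e-05] [-0.90537393 -0.68718816  5.43807681] 0.06189802474758497
11.925 [0.43052494 0.10862477 0.13961819] [4.33668101e-04 5.01511763e-01 8.65150714e-01 7.64144627e-05] [-1.96376192 -0.1066978   5.14791055] 0.061724069734048044
[-0.13772951  0.41148386  0.04708701] [-1.6871233  -1.23989029  5.41965195]
[-0.03395521 -0.02998207 -0.02107905]
```

View pics/w9.png

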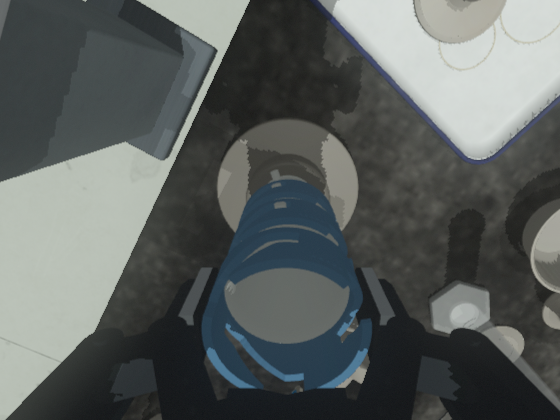

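View pics/s9a.png

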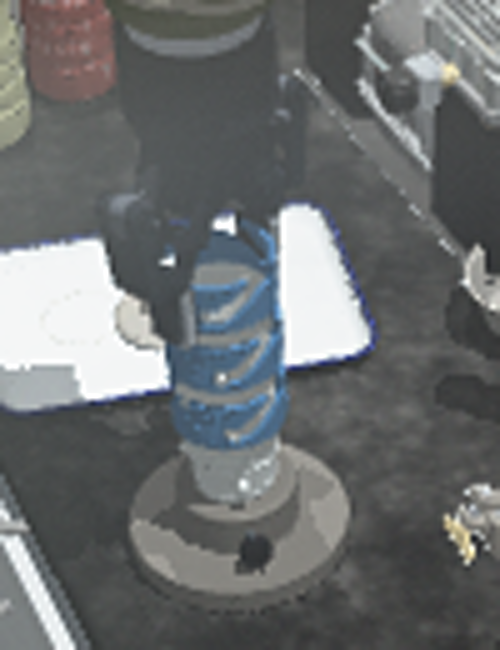

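Call:
move_arm(jaw=[0.5,0.5,0.5,0.5], travel=[[0,0,-0.02],[0,0,-0.015],[0,0,-0.01],[0,0,0]], rot=[[0,0,-0.3],[0,0,-0.4],[0,0,-0.46],[0,0,0]])

```text
clock: 12.48
tool_pos: [0.4303, 0.1087, 0.1408]
eef_rot: [0.0, 0.425, 0.905, 0.0]
force: [-0.1, 0.6, -1.1]
opening: 0.0615
```

```bash
python3 - <<'E'
from h import *
snap("wrist","w10")
from cell import bot;s=bot.get_state();print(s["wrist_torque"],s["force"])
E
```

```text
12.475 [0.43032916 0.10871734 0.14081329] [5.83865636e-05 4.24787580e-01 9.05293051e-01 3.43635141e-05] [-0.11479382  0.56287822 -1.10193616] 0.06154561522235299
[-0.03159197 -0.02590042  0.0108395 ] [0.49647598 0.14698585 0.03753246]
```

View pics/w10.png

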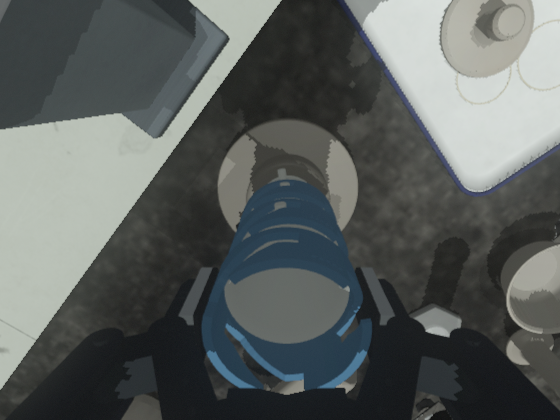

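```bash
python3 - <<'E'
from h import *
snap("scene","s10");crop("s10",200,130,300,260,5,"s10a")
E
```

```text
12.525 [0.4303263  0.10872086 0.14078486] [5.40703344e-05 4.25105638e-01 9.05143742e-01 1.38744200e-05] [0.49647598 0.14698585 0.03753246] 0.061960266530291415
```

View pics/s10a.png

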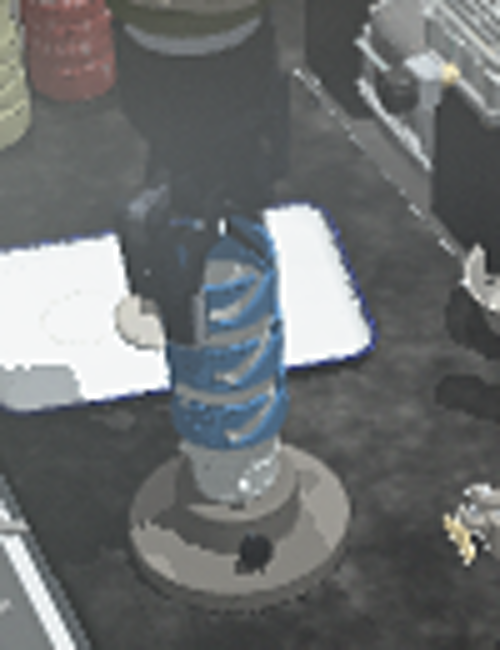

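Call:
move_arm(jaw=[0.5,0.5,0.5,0.5,0.5,0.5], travel=[[0,0,-0.041],[0,0,-0.041],[0,0,-0.041],[0,0,-0.041],[0,0,-0.041],[0,0,0]], rot=[[0,0,-0.58],[0,0,-0.58],[0,0,-0.58],[0,0,-0.58],[0,0,-0.58],[0,0,0]])

```text
clock: 13.32
tool_pos: [0.4304, 0.1087, 0.149]
eef_rot: [0.0, 0.22, 0.976, 0.0]
force: [-0.4, -0.1, -0.9]
opening: 0.0621
```

```bash
python3 - <<'E'
from h import *
snap("scene","s11");crop("s11",200,130,300,260,5,"s11a")
from cell import bot;s=bot.get_state();print(s["wrist_torque"],s["force"])
E
```

```text
13.325 [0.43036301 0.10870811 0.14896871] [1.00125440e-04 2.19916404e-01 9.75518716e-01 2.02433685e-05] [-0.38412192 -0.14668145 -0.9339819 ] 0.06207702487624707
[ 0.02837113 -0.05362796 -0.00228938] [ 0.19341887  0.15496523 -0.92158946]
```

View pics/s11a.png

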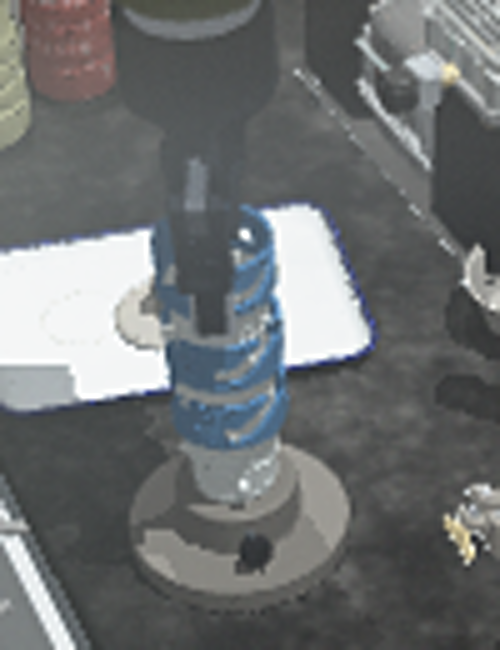

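Call:
move_arm(jaw=[0.5,0.5,0.5,0.5,0.5,0.5], travel=[[0,0,-0.041],[0,0,-0.041],[0,0,-0.041],[0,0,-0.041],[0,0,-0.01],[0,0,0]], rot=[[0,0,-0.58],[0,0,-0.58],[0,0,-0.58],[0,0,-0.58],[0,0,-0.15],[0,0,0]])

```text
clock: 14.12
tool_pos: [0.4303, 0.1087, 0.1558]
eef_rot: [-0.0, 0.037, 0.999, -0.0]
force: [0.8, -0.6, -0.4]
opening: 0.0622
```

```bash
python3 - <<'E'
from h import *
snap("scene","s12");crop("s12",200,130,300,260,5,"s12a")
from cell import bot;s=bot.get_state();print(s["wrist_torque"],s["force"])
E
```

```text
14.125 [0.4302713  0.10870324 0.15578793] [-5.84136005e-05  3.66780471e-02  9.99327132e-01 -1.93833349e-05] [ 0.79636603 -0.62571246 -0.42737527] 0.06215202858634382
[-0.04736155 -0.01756668  0.05203209] [-0.19776422  0.72318931 -2.05978189]
```

View pics/s12a.png

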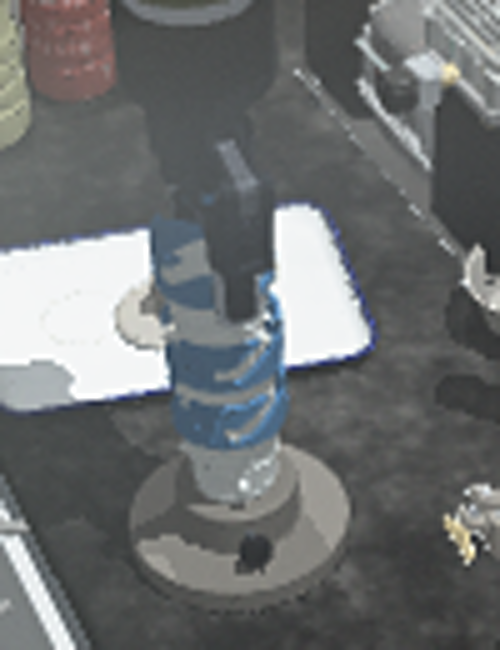

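Call:
move_arm(jaw=[0.5,0.5,0.5], travel=[[0,0,-0.1],[0,0,-0.15],[0,0,0]], rot=[[0,0,0],[0,0,0],[0,0,0]])

```text
clock: 14.55
tool_pos: [0.4306, 0.1087, 0.1665]
eef_rot: [0.001, 0.036, 0.999, -0.0]
force: [-0.3, 0.7, -1.1]
opening: 0.0618
```

Call:
move_arm(jaw=[0.5,0.5,0.5,0.5,0.5], travel=[[0,0,-0.3],[0,0,-0.5],[0,0,-0.7],[0,0,-0.7],[0,0,0]], rot=[[0,0,0],[0,0,0],[0,0,0],[0,0,0],[0,0,0]])

```text
clock: 15.18
tool_pos: [0.4311, 0.1087, 0.2558]
eef_rot: [0.002, 0.036, 0.999, 0.0]
force: [-0.8, -0.6, -1.6]
opening: 0.0619
```

```bash
python3 - <<'E'
from h import *
snap("scene","s13");crop("s13",180,90,350,260,4,"s13a")
snap("wrist","w13")
E
```

```text
15.175 [0.4310535  0.10873083 0.25584453] [2.07821862e-03 3.56528509e-02 9.99362074e-01 3.54049536e-05] [-0.83980974 -0.5516356  -1.57286397] 0.061901775067336684
15.225 [0.430435   0.10873493 0.2542757 ] [6.61117385e-04 3.56813842e-02 9.99362998e-01 2.73716108e-05] [ 0.85482148 -0.37216064 -1.12049069] 0.062171916262374324
```

View pics/s13a.png

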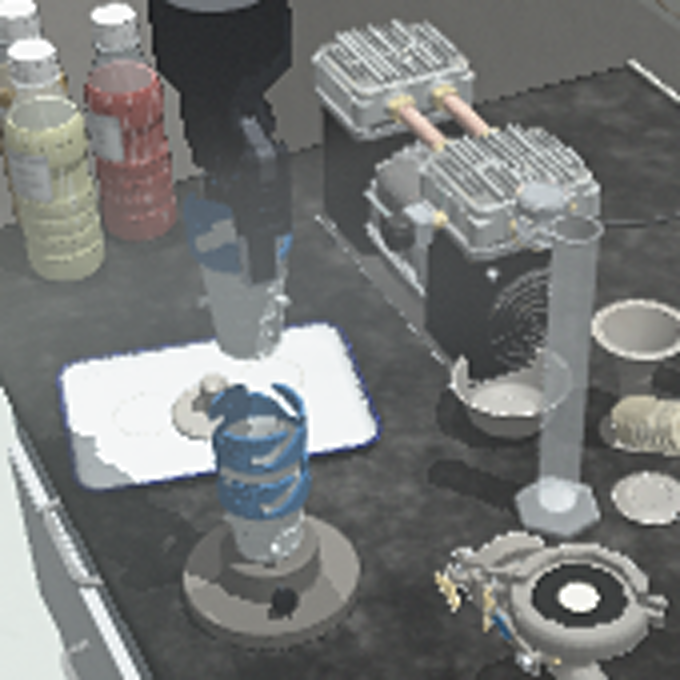

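View pics/w13.png

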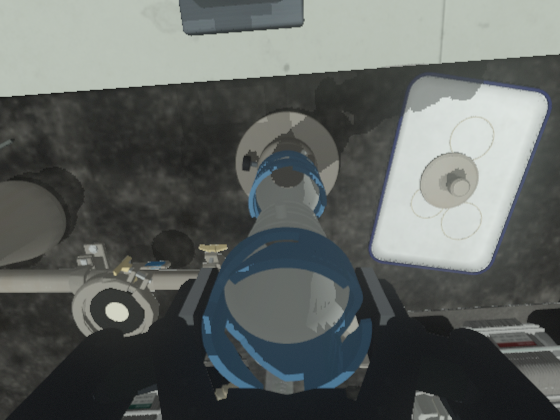

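```bash
python3 - <<'E'
from h import *
s=ld("s13");print(atz(s,318,216,0),atz(s,325,152,0.0));P=cloud(s);print(P[150,324],P[216,318])
w=ld("w7");print(atz(w,414,247,0))
crop("w13",60,260,180,350,6,"w13a");crop("w7",260,320,345,390,7,"w7a")
E
```

```text
[0.65119358 0.09100042 0.        ] [0.84687164 0.37499824 0.        ]
[0.64299909 0.07088659 0.24717033] [0.64037245 0.0743004  0.0180142 ]
[0.65718374 0.08285596 0.        ]
```

View pics/w13a.png

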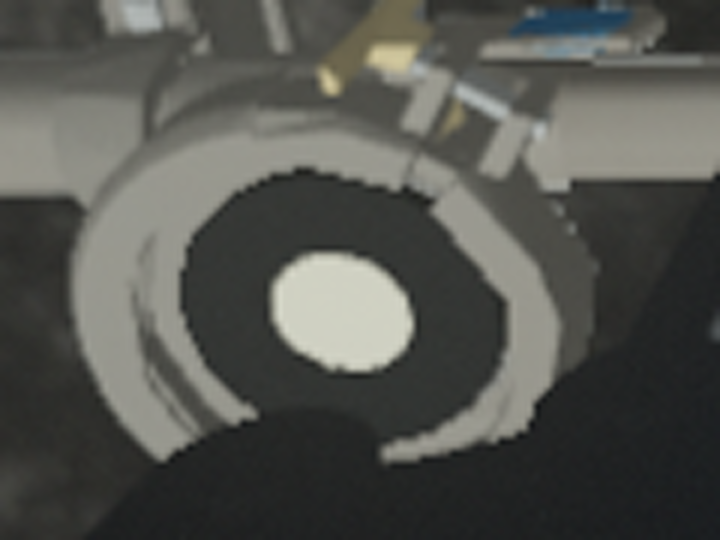

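View pics/w7a.png

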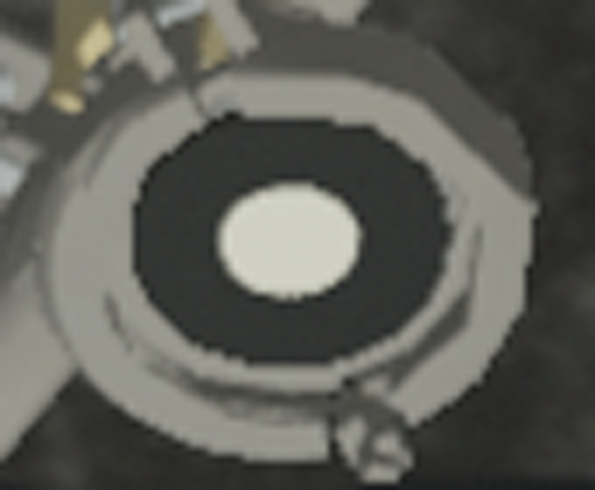

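```bash
python3 - <<'E'
from h import *
obs=[("w1",137.9,268.2),("w7",301,353.9),("w13",116.6,311.4)]
A=np.zeros((3,3));b=np.zeros(3)
for n,u,v in obs:
    c=ld(n);o,d=ray(c,u,v);d=d/np.linalg.norm(d);M=np.eye(3)-np.outer(d,d);A+=M;b+=M@o
    print(n,atz(c,u,v,.107).round(4),c["T"][:3,3].round(3))
    P=cloud(c);print(np.median(P[int(v)-4:int(v)+5,int(u)-4:int(u)+5,2]))
print(np.linalg.solve(A,b))
E
```

```text
w1 [ 0.5582 -0.0845  0.107 ] [0.344 0.106 0.493]
0.1062325316647803
w7 [ 0.5587 -0.0842  0.107 ] [0.387 0.18  0.452]
0.1061065867004557
w13 [ 0.5581 -0.0844  0.107 ] [0.345 0.115 0.419]
0.10625519003183603
[ 0.55931837 -0.08543312  0.10528731]
```

Call:
move_arm(jaw=[0.5,0.5,0.5,0.5,0.5,0.5,0.5,0.5,0.5,0.5], travel=[[-0.4,-0.5,0],[-0.6,-0.8,0],[-0.7,-0.9,0],[-0.7,-0.9,0],[-0.6,-0.8,0],[-0.4,-0.5,0],[-0.13,-0.2,0.3],[0,0,0.7],[0,0,0.7],[0,0,0.3]], rot=[[0,0,0],[0,0,0],[0,0,0],[0,0,0],[0,0,0],[0,0,0],[0,0,0],[0,0,0],[0,0,0],[0,0,0]])

```text
clock: 16.52
tool_pos: [0.5568, -0.0839, 0.1714]
eef_rot: [-0.002, 0.035, 0.999, 0.001]
force: [-0.8, 0.6, 0.1]
opening: 0.0619
```

Call:
move_arm(jaw=[0.5], travel=[[0,0,0]], rot=[[0,0,0]])

```text
clock: 16.65
tool_pos: [0.5576, -0.0844, 0.1732]
eef_rot: [-0.001, 0.035, 0.999, 0.0]
force: [-0.4, 0.7, -0.3]
opening: 0.0618
```

```bash
python3 - <<'E'
from h import *
snap("scene","s14");crop("s14",270,120,400,270,5,"s14a")
snap("wrist","w14");snap("top","t14")
E
```

```text
16.65 [ 0.55758473 -0.08439047  0.17322046] [-7.52823966e-04  3.54561226e-02  9.99370915e-01  2.67038954e-04] [-0.35403171  0.66311141 -0.3410062 ] 0.061784864759366266
16.7 [ 0.55807489 -0.0846329   0.17418367] [ 1.11768225e-04  3.54342712e-02  9.99372001e-01 -5.29648099e-05] [ 1.17162402 -0.75157298 -1.00276424] 0.06171917762265178
16.75 [ 0.55836242 -0.08477186  0.174743  ] [ 6.85840166e-04  3.55155739e-02  9.99368866e-01 -2.10482294e-04] [ 0.55419566 -0.11808473  0.09656658] 0.06200804877740372
```

View pics/s14a.png

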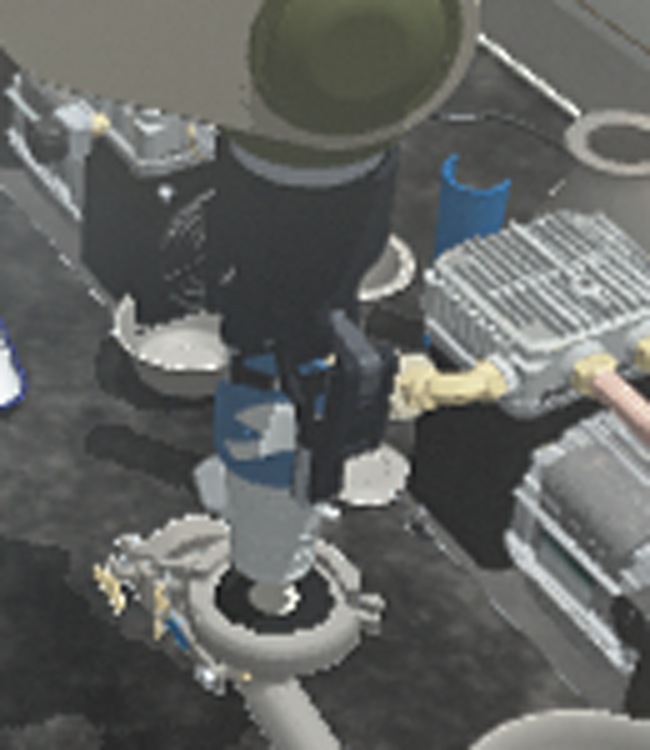

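View pics/w14.png

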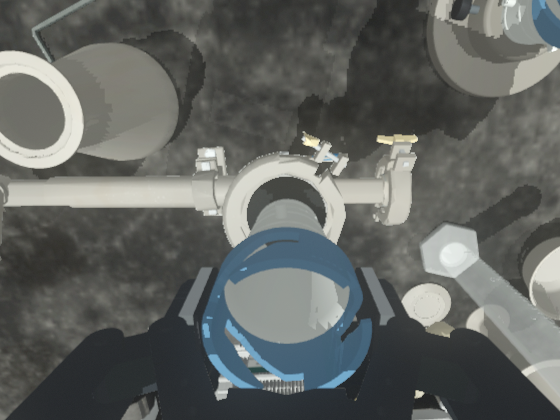

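Call:
move_arm(jaw=[0.5,0.5,0.5,0.5], travel=[[0,0,0.4],[0,0,0.25],[0,0,0],[0,0,0]], rot=[[0,0,0],[0,0,0],[0,0,0],[0,0,0]])

```text
clock: 17.3
tool_pos: [0.5582, -0.0849, 0.148]
eef_rot: [0.0, 0.036, 0.999, -0.0]
force: [0.2, -0.3, 0.0]
opening: 0.0619
```

```bash
python3 - <<'E'
from h import *
snap("scene","s15");crop("s15",290,180,365,265,8,"s15a")
snap("wrist","w15");crop("w15",215,140,355,260,5,"w15a")
E
```

```text
17.3 [ 0.55818867 -0.08492878  0.14804141] [ 1.60010295e-04  3.56529130e-02  9.99364219e-01 -4.98983346e-05] [ 0.19826793 -0.25106112  0.03479654] 0.06191087072501156
17.35 [ 0.55824671 -0.08495983  0.14818204] [ 2.99689058e-04  3.56541483e-02  9.99364137e-01 -1.18167395e-04] [ 0.30288179 -0.25566256 -0.9553367 ] 0.06231946258263241
```

View pics/s15a.png

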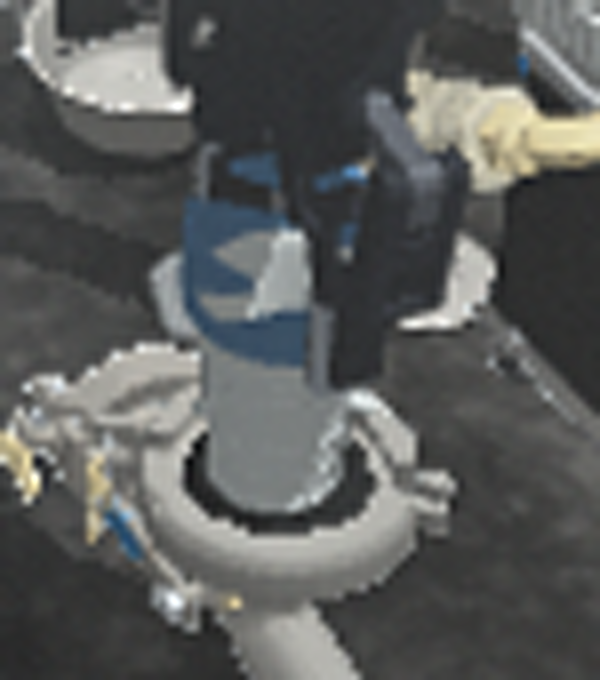

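View pics/w15a.png

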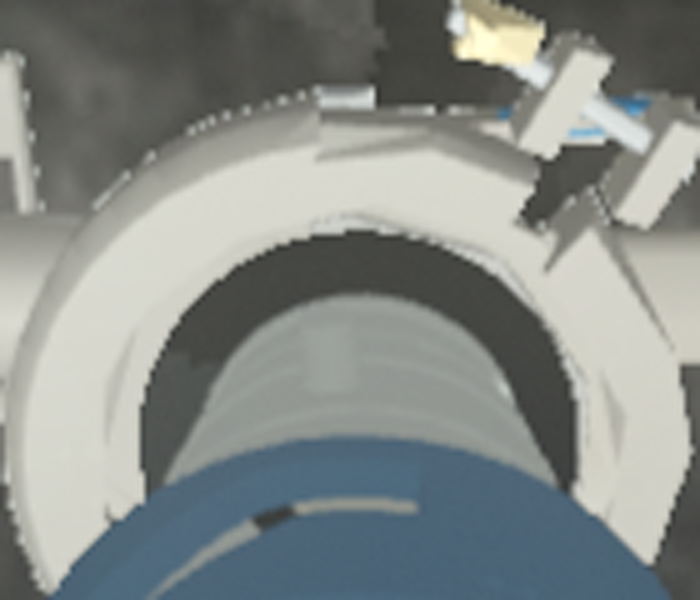

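```bash
python3 - <<'E'
from h import *
c=ld("w15")
e=atz(c,215+361/5-.4,140+232/5-.4,.1065);f_=atz(c,215+360/5-.4,140+293/5-.4,.1104)
print(e,f_,"ring centre x",e[0]+.029,"foot centre x",f_[0]+.0205)
a=atz(c,215+142/5-.4,140+425/5-.4,.1065);b=atz(c,215+580/5-.4,140+425/5-.4,.1065);print(a,b,(a+b)/2)
s=ld("s15")
# seal and foot in scene: foot bottom and seal bottom
for n,x,y,z,r in [("sealL",182,485,.1065,0),("sealR",378,485,.1065,0),("footL",207,470,.1104,0),("footR",345,470,.1104,0),("sealB",280,533,.1065,.029),("footB",276,514,.1104,.0205)]:
    p=atz(s,290+x/8-.44,180+y/8-.44,z);print(n,p.round(4))
E
```

```text
[ 0.52974035 -0.08273331  0.1065    ] [ 0.53647745 -0.08334122  0.1104    ] ring centre x 0.5587403461933914 foot centre x 0.5569774477347993
[ 0.5536361  -0.11298449  0.1065    ] [ 0.55769629 -0.05617029  0.1065    ] [ 0.55566619 -0.08457739  0.1065    ]
sealL [ 0.5303 -0.0774  0.1065]
sealR [ 0.5836 -0.1048  0.1065]
footL [ 0.5382 -0.0785  0.1104]
footR [ 0.5757 -0.0978  0.1104]
sealB [ 0.5465 -0.1084  0.1065]
footB [ 0.5473 -0.1042  0.1104]
```

Call:
move_arm(jaw=[0.5,0.5,0.5], travel=[[-0.04,0.02,0],[0,0,0.06],[0,0,0]], rot=[[0,0,0],[0,0,0],[0,0,0]])

```text
clock: 17.77
tool_pos: [0.5596, -0.0841, 0.1452]
eef_rot: [-0.0, 0.036, 0.999, 0.0]
force: [-0.1, 0.7, -1.3]
opening: 0.062
```

Call:
move_arm(jaw=[0.5,0.5], travel=[[0,0,0.02],[0,0,0]], rot=[[0,0,0],[0,0,0]])

```text
clock: 18.02
tool_pos: [0.5598, -0.0842, 0.1449]
eef_rot: [0.0, 0.036, 0.999, -0.0]
force: [-0.2, 1.3, 2.1]
opening: 0.062
```

Call:
move_arm(jaw=[0.5,0.5], travel=[[0,0,0.02],[0,0,0]], rot=[[0,0,0],[0,0,0]])

```text
clock: 18.27
tool_pos: [0.56, -0.0842, 0.1448]
eef_rot: [0.001, 0.036, 0.999, -0.0]
force: [-2.1, 1.3, 7.4]
opening: 0.0618
```

```bash
python3 - <<'E'
from h import *
snap("scene","s16");crop("s16",290,180,365,265,8,"s16a")
snap("wrist","w16");crop("w16",215,140,355,260,5,"w16a")
E
```

```text
18.275 [ 0.56001805 -0.0842213   0.14482792] [ 6.84443249e-04  3.55926656e-02  9.99366122e-01 -2.17809032e-04] [-2.1432132   1.25901201  7.42616033] 0.061800383046386756
18.325 [ 0.56001765 -0.08423976  0.14485195] [ 7.07918357e-04  3.56289711e-02  9.99364815e-01 -2.02273390e-04] [-1.38432427  1.66104197  7.12918207] 0.061814852526218066
```

View pics/s16a.png

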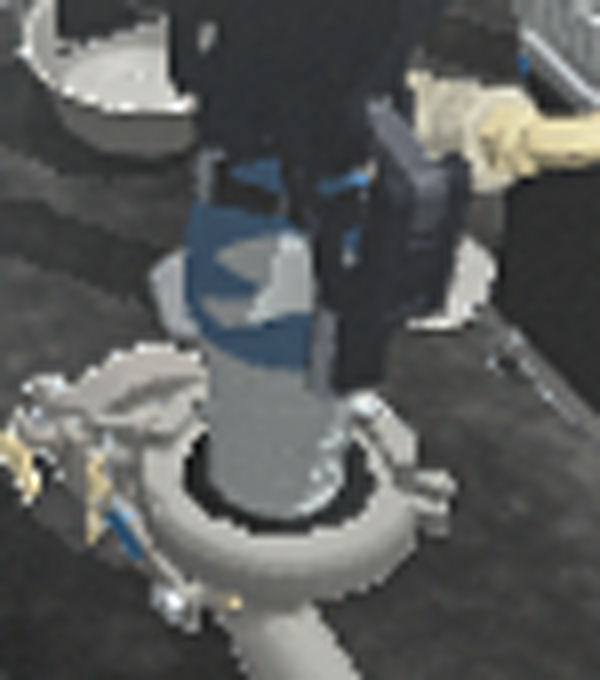

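View pics/w16a.png

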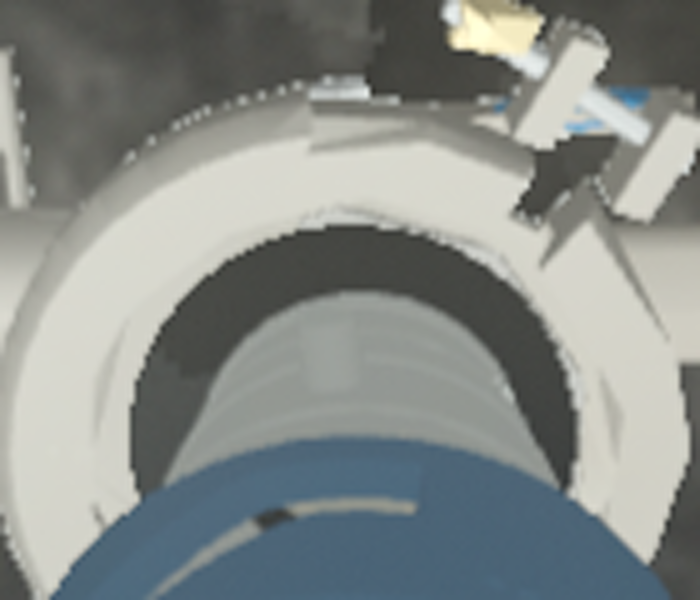

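```bash
python3 - <<'E'
from h import *
c=ld("w16")
g=lambda x,y,z=.1067:atz(c,215+x/5-.4,140+y/5-.4,z)
e=g(354,224);f_=g(360,291)
print(e,f_,"ring",e[0]+.029,"foot",f_[0]+.0205)
# ring/foot circle fits from edge points
def fit(p,r):
    from scipy.optimize import least_squares
    q=np.array([g(*a)[:2] for a in p]);
    return least_squares(lambda c:np.hypot(*(q-c).T)-r,q.mean(0)+[.02,0]).x
print(fit([(130,430),(141,370),(170,320),(215,272),(280,238),(354,224),(430,238),(490,270),(535,315),(565,365),(578,420)],.029))
print(fit([(360,291),(310,303),(270,325),(410,303),(455,325)],.0205))
E
```

```text
[ 0.52948347 -0.0827411   0.1067    ] [ 0.53813029 -0.08261889  0.1067    ] ring 0.5584834672998884 foot 0.5586302932094979
[ 0.5588289  -0.08482833]
[ 0.55913743 -0.08388142]
```

Call:
move_arm(jaw=[0.5,0.8,1,1,1,1], travel=[[0,0,-0.015],[0,0,0],[0,0,0],[0,0,0],[0,0,0],[0,0,0]], rot=[[0,0,0],[0,0,0],[0,0,0],[0,0,0],[0,0,0],[0,0,0]])

```text
clock: 19.12
tool_pos: [0.5597, -0.0842, 0.1444]
eef_rot: [-0.0, 0.036, 0.999, 0.0]
force: [0.3, 0.7, -0.2]
opening: 0.0854
```

```bash
python3 - <<'E'
from h import *
snap("scene","s17");crop("s17",290,180,365,265,8,"s17a")
snap("wrist","w17")
E
```

```text
19.125 [ 0.55967873 -0.08418423  0.14440049] [-3.80822383e-05  3.56476352e-02  9.99364420e-01  8.69038564e-06] [ 0.32771507  0.67782945 -0.22148037] 0.08536646301305742
19.175 [ 0.55969356 -0.08420444  0.14442421] [-3.53851261e-05  3.56401105e-02  9.99364689e-01 -6.63700614e-06] [-0.2202647  -0.08838929  0.07149354] 0.08536498374961125
```

View pics/s17a.png

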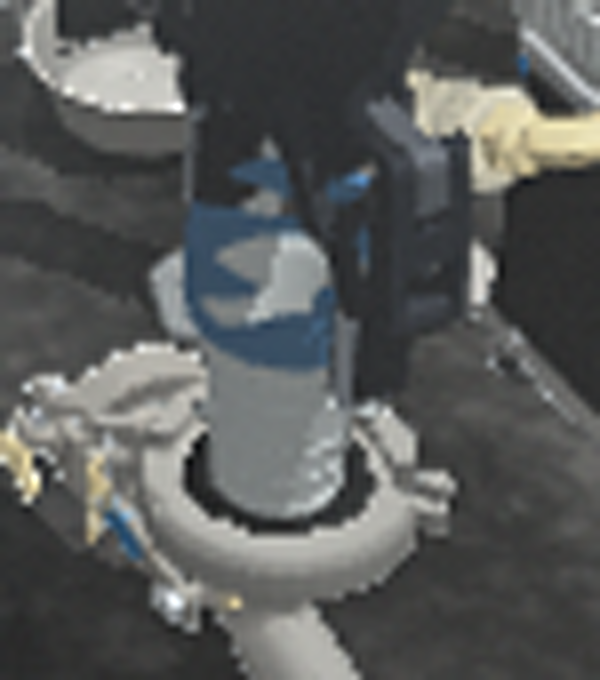

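View pics/w17.png

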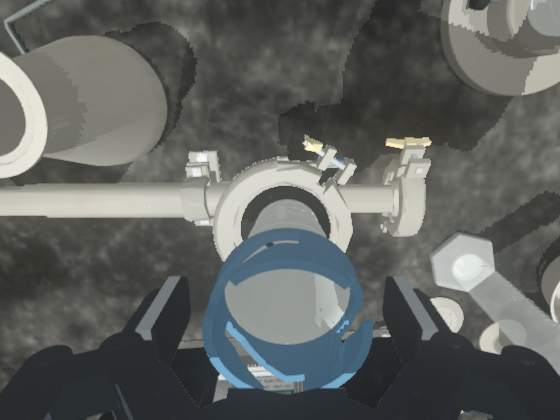

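Call:
move_arm(jaw=[1,1,1,1,1,1], travel=[[0,0,-0.3],[0,0,-0.7],[0,0,-1],[0,0,-1],[0,0,-0.5],[0,0,0]], rot=[[0,0,0],[0,0,0],[0,0,0],[0,0,0],[0,0,0],[0,0,0]])

```text
clock: 19.98
tool_pos: [0.5601, -0.0843, 0.2864]
eef_rot: [0.002, 0.036, 0.999, -0.001]
force: [-0.8, 0.1, -0.2]
opening: 0.0855
```

```bash
python3 - <<'E'
from h import *
snap("scene","s18")
c=snap("wrist","w18");P=cloud(c)
m=(P[...,2]>.2)&(P[...,2]<.213)&(np.hypot(P[...,0]-.559,P[...,1]+.085)<.045)
Q=P[m];print(len(Q));print(cv2.minEnclosingCircle((Q[:,:2]*1000).astype(np.float32)))
A=np.c_[Q[:,:2]-Q[:,:2].mean(0),np.ones(len(Q))];print(np.linalg.lstsq(A,Q[:,2],rcond=None)[0])
E
```

```text
19.975 [ 0.56011299 -0.08430586  0.28635792] [ 1.73107795e-03  3.55935264e-02  9.99364685e-01 -5.74236712e-04] [-0.7978557   0.09632359 -0.24839452] 0.085485728991025
20.025 [ 0.55968312 -0.08417654  0.28471606] [ 3.74822405e-04  3.56076742e-02  9.99365764e-01 -1.50041663e-04] [ 0.48529173 -0.24014277 -0.67729748] 0.08509872381636854
1135
((558.5468139648438, -84.03431701660156), 31.51884651184082)
[-0.00525293 -0.00155473  0.20595307]
```

View pics/s18.png

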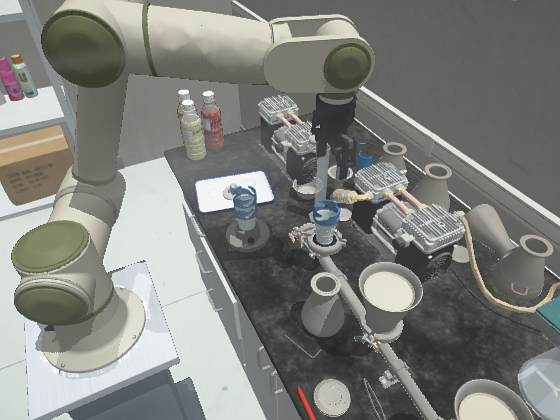

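View pics/w18.png

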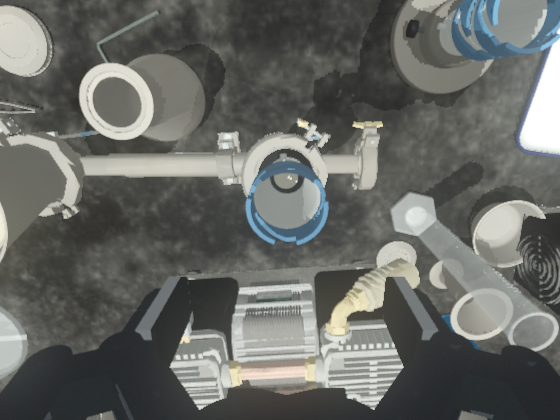

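```bash
python3 -c "
from cell import bot
print(bot.hand_in())"
```

```text
the job is handed in; nothing more can be done
None
```

The job is done and handed in at about 20 s of the 54 s allowed; `hand_in` reported no verdict.

- **Dust cover:** it was lifted off by its knob and laid in the tray. The camera depth shows it flat, knob up, near the tray's centre.
- **Funnel:** I turned it about 56° anticlockwise with a matching 16 mm lift, then pulled it straight up with no resistance. It was placed on the free seal ring and let go.
- **Last funnel check:** the rim centre measured (0.5585, -0.0840) m against the seal at about (0.5586, -0.0846) m, so it is off by roughly 1 mm. The rim is level to about 0.005 rad, and the gripper is 80 mm clear above it.
- **Stand and flask:** both look unmoved in the last pictures. I judged this by eye and did not measure it.

Two things disagreed along the way:

- **Fingertips:** they ended 22 to 34 mm behind the stated TCP. The first closing on the knob therefore missed without touching anything; I measured the offset and regripped.
- **Scene camera:** just before the funnel was set down, it put the foot a few mm off the seal's centre while the wrist camera said under 2 mm. I shifted about 1.5 mm, and the wrist camera then showed about 1 mm.

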